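# Load the spring-lift treat stand and hold it down

## Robot

A 7-joint arm with a two-finger parallel gripper is mounted at the origin on the work surface. World frame = base frame: x ahead of the robot, y to its left, z up, the work surface at z = 0. Lengths are in m, angles in rad, forces in N, time in s.
With the tool pointing down it reaches from about 0.425 to 0.875 m from the base axis. Payload 4.7 kg.
Tool frame: the origin (TCP) lies midway between the tips of the shut fingers; the grasp point (between the pads) lies 19 mm behind it; z points along the fingers, y is the line along which they close (so a half turn about z gives the same grasp; the last joint's range is limited). The gripper opens to 87 mm and grips with 3 to 60 N. Pads are 19 mm wide; open, the fingers measure 117 mm over their backs; the gripper's body (75 mm by 190 mm) begins 51 mm behind the grasp point.
Start: joints at [-1.243, 0.321, -0.07, 1.45, 0.023, 1.371, -0.057], TCP at [0.201, 0.618, 0.184] pointing down, gripper open.
Joint ranges: [-2.86, 2.86], [-0.3, 2.09], [-1.38, 1.24], [0.06, 2.45], [-1.56, 4.7], [0.09, 2.05], [-2.69, 2.69]. Speed limits (rad/s): [2.57, 2.57, 3.14, 3.14, 3.14, 3.14, 3.14].

## Interface

Orientations are given as a rotation vector (axis times angle).
In Python, from bench import ctrl gives the robot as it stands. The module is installed in compiled form; this text tells all that it offers.
- The arm moves only by the shell command python3 -m handwheel 'ROWS' [FORCE]. ROWS is JSON, a list of rows, each a list of 7 numbers: the finger opening in m, from 0 to 0.087, then the shift along the tool's x, y, z in m, then the turn, a rotation vector about the tool's x, y, z in degrees. A call has 1 to 12 rows; each row shifts and turns the commanded pose from where the row before left it, along the tool's axes as they then stand; what a row does not reach is not made up. A row lasts 1/8 s, in which the tool goes at most 62.5 mm and 10.7 degrees, less where a joint would pass 70% of its speed; a pose out of reach is approached as far as the arm can. A call is refused whole if a number of a shift passes 0.0625 or a number of a turn 10.7, either way. A call with a gripper value outside its range is refused whole. The fingers move at their own pace and stop on an object; FORCE is the grip in N (left out, the last holds). Time passes only in rows, so rows that do not move let the fingers close. It gives the time, the measured TCP pose, the force, the opening and the grip force at its end, in the units of the state.
- ctrl.get_state(): the state, without advancing time (a new reading comes with each control period).
- ctrl.get_image(name): name is "side" or "top" or "wrist"; returns (picture, depth): 384x512x3 uint8, blue, green, red; 384x512 float32, m along the optical axis (not along the pixel's ray), 0 where there is no reading.
- ctrl.camera_info(name): a dict with "intrinsics" (3x3 intrinsics, pixels), "R" (3x3) and "t" (3): a world point X has camera coordinates R X + t. Camera axes: x right, y down, z forward; pixel columns grow to the right and rows downward; lengths in m; the calibration is good to about 2 mm. The wrist camera is an equidistant fisheye: a pixel r from the principal point sees the ray r / f radians off the axis. A picture is of the moment at which its call begins: read the wrist's pose just before it. camera_info takes no time and is no camera call; for the wrist camera it gives the pose at the moment of the call.
- ctrl.close_job(): hands the job in; it is judged then, once.
The state is a dict: "time": time; "joint_positions": joint angles; "qd": joint speeds; "joint_torque": joint torques, N m; "position": TCP position; "tool_rot": TCP orientation; "ft_force": force on the tool from outside, world axes, zero at the start; "torque": the same for the moment, N m; "grip_width": opening from 0.0 (shut) to 1.0 (fully open); "grip_force": force on a finger pad.
Only numpy, scipy, OpenCV 4.12 (cv2) and the standard library are available. Lean on these libraries where they do the work, as an engineer would, in place of code of your own. Each camera call takes 0.05 s, during which the arm holds its last target. There are 200 camera calls.

## Task

Load the spring-lift stand: set the blue-banded treat carton squarely on the white-banded one already on its platform and let go, then the orange-banded one squarely on the blue and let go. Then press straight down on the column with your fingertips until the red pointer is at the middle of the green band (20 mm of travel, never down to the bottom stop) and finish while still holding it there, so that I can set the catch. Leave the other things where they are.

Things in the scene. Friction and masses are not known exactly. Their poses are not given: they have to be found in the camera images.
- stand: Spring-lift carton stand, fixed to the table: grey base plate 176 x 130 x 12 mm with a rectangular aluminium platform on a hidden spring. Origin: on the table under the platform's centre. Its x runs along the platform's long side towards two white gauge posts with green bands (posts 66 to 86 mm out along x, 62 mm across both, tops 92 mm above the table, lower than the platform's top at rest).
- platform_top (a point): Centre of the platform's flat rubber-covered top (112 mm along x, 82 mm along y), 95 mm above the table at rest. Axes as the stand's.
- platform (a joint): Travel of the platform straight down, in m: 0 at rest at the top, 0.035 at the bottom stop. A spring pushes it up: 9 N at rest, plus 0.3 N per mm; the cartons' weight alone does not sink it. With the three cartons on it, holding it 20 mm down takes about 7 to 11 N. Released, it rises again.
- band_middle (a point): Middle of the green bands (10 mm high) on the fixed gauge posts, 62 mm above the table, in the slot where the red pointer of the platform moves. The pointer starts 20 mm above this point and is level with it at 20 mm of travel; it is within the band from 15 to 25 mm.
- carton_white: Closed cardboard treat carton, rigid, 90 (its x) x 60 (its y) x 50 mm (z), about 0.15 kg (0.1 to 0.22), with a white band around it and over its lid. Origin: centre of its underside. It already stands loose on the platform, long side along the platform's, so its underside is 95 mm and its top 145 mm above the table.
- carton_blue: Closed cardboard treat carton, rigid, 90 (its x) x 60 (its y) x 50 mm (z), about 0.15 kg (0.1 to 0.22), with a blue band around it and over its lid. Origin: centre of its underside. At the start it stands on the table, to one side of the stand.
- carton_orange: Closed cardboard treat carton, rigid, 90 (its x) x 60 (its y) x 50 mm (z), about 0.15 kg (0.1 to 0.22), with an orange band around it and over its lid. Origin: centre of its underside. At the start it stands on the table, on the other side of the stand from the blue one.
- treat_tub: Bystander, to be left alone: clear treat tub with a green twist top, 114 mm across, 126 high. Origin: underside centre.
- bowl: Bystander, to be left alone: blue glazed ceramic bowl, 130 mm across, 55 high. Origin: underside centre.
- willow_ring: Bystander, to be left alone: willow tunnel ring, about 140 mm across, 60 high, standing on its rim so that its opening faces up. Origin: underside centre.
- grooming_rake: Bystander, to be left alone: stainless steel grooming rake with a black handle, about 215 mm long, 90 wide, 25 high, lying flat. Origin: underside.
- small_brush: Bystander, to be left alone: small blue plastic brush, about 170 mm long, 42 wide, 30 high, lying bristles down. Origin: underside.
- flower_pot: Bystander, to be left alone: terracotta flower pot, 100 mm across, 68 high. Origin: underside centre.
There are look-alikes about, which are no part of the job. What is shaped like the carton_blue but turquoise is not meant. Leave any pink look-alike of the carton_orange alone.

How it is judged:
On the way, in this order (a step that is already met when the one before it is completed fails the run):
1. the blue-banded carton stands squarely on the white-banded one, let go (horizontal distance between carton_white and platform_top below 0.015 m and angle between the x axis of carton_white and the x axis of stand, either way round below 0.15 rad and z of carton_white in the frame of platform_top between -0.004 and 0.004 m and z of carton_blue in the frame of carton_white between 0.046 and 0.054 m and horizontal distance between carton_blue and carton_white below 0.01 m and angle between the x axis of carton_blue and the x axis of carton_white, either way round below 0.14 rad and angle between carton_blue's own z axis and vertical below 0.08 rad and contact force between the fingers and carton_blue below 0.1 N), for 0.2 s.
2. the orange-banded carton stands squarely on the blue-banded one, let go, the platform up (all of step 1 and z of carton_orange in the frame of carton_blue between 0.046 and 0.054 m and horizontal distance between carton_orange and carton_blue below 0.01 m and angle between the x axis of carton_orange and the x axis of carton_blue, either way round below 0.14 rad and angle between carton_orange's own z axis and vertical below 0.08 rad and contact force between the fingers and carton_orange below 0.1 N and value of joint platform below 0.008 m), for 0.2 s.
3. the fingers press the column down so that the pointer is in the green band, for a second (horizontal distance between carton_white and platform_top below 0.015 m and angle between the x axis of carton_white and the x axis of stand, either way round below 0.15 rad and z of carton_white in the frame of platform_top between -0.004 and 0.004 m and z of carton_blue in the frame of carton_white between 0.046 and 0.054 m and horizontal distance between carton_blue and carton_white below 0.01 m and angle between the x axis of carton_blue and the x axis of carton_white, either way round below 0.14 rad and angle between each of carton_blue, carton_orange's own z axis and vertical below 0.08 rad and z of carton_orange in the frame of carton_blue between 0.046 and 0.054 m and horizontal distance between carton_orange and carton_blue below 0.01 m and angle between the x axis of carton_orange and the x axis of carton_blue, either way round below 0.14 rad and value of joint platform between 0.015 and 0.025 m and contact force between the fingers and carton_orange above 3 N), for 1 s.
At the end, for the whole second after the job is handed in: The three cartons stand square on the platform (each within 10 mm and 8 degrees of the one below, white within 15 mm of the centre); fingers press the orange one with over 3 N, platform still at 15 to 25 mm travel (pointer in the green band); bystanders within 30 mm of their starts (all of step 3 and velocity of joint platform between -0.01 and 0.01 m/s and distance of each of treat_tub, bowl, willow_ring, grooming_rake, small_brush, flower_pot from where it was at the start of the episode below 0.03 m); the arm keeps its last pose, push and grip.
It fails at once if the platform is pushed to its bottom stop (travel over 33 mm) (value of joint platform above 0.033 m).
It fails at once if one of the other things on the table is pushed away (30 mm) (distance of any of treat_tub, bowl, willow_ring, grooming_rake, small_brush, flower_pot from where it was at the start of the episode above 0.03 m).
It also fails if it takes over 67 s, if anything falls off the work surface, if the arm or the gripper's body presses on something with over 40 N, if the wrist force passes 120 N, or if a joint passes its speed limit or range.

## Working session

There is one attempt and no reset: what is moved stays moved. The work goes in short steps, Python scripts to look and compute and a shell command to move; the robot and the scene stay as the last step left them, time stands still between calls to the robot, and variables do not carry over. Pictures are saved under pics/ and viewed, at most 10 in all, crops included, and the job is handed in when it is done.

```bash
mkdir -p pics; python3 - <<'E'
from bench import ctrl
import cv2,numpy as np
s=ctrl.get_state();print(s['time'],s['position'],s['tool_rot'],s['grip_width'])
for n in('top','side'):
    im,d=ctrl.get_image(n);cv2.imwrite(f'pics/{n}0.png',im);np.savez(f'{n}0.npz',im=im,d=d)
    c=ctrl.camera_info(n);print(n,np.round(c['intrinsics'],1).tolist(),np.round(c['R'],3).tolist(),np.round(c['t'],3).tolist())
E
```

```text
0.0 [0.20050138 0.61765393 0.18253699] [-4.90760380e-01 -3.10282720e+00  3.01238073e-03] 1.000386698145157
top [[400.9, 0.0, 260.2], [0.0, 400.9, 195.5], [0.0, 0.0, 1.0]] [[-0.026, -1.0, -0.009], [-0.997, 0.027, -0.07], [0.071, 0.007, -0.997]] [0.018, 0.541, 1.601]
side [[473.1, 0.0, 264.2], [0.0, 473.1, 198.5], [0.0, 0.0, 1.0]] [[0.784, -0.62, -0.004], [-0.465, -0.584, -0.665], [0.41, 0.523, -0.747]] [-0.449, 0.303, 1.539]
```

View pics/top0.png

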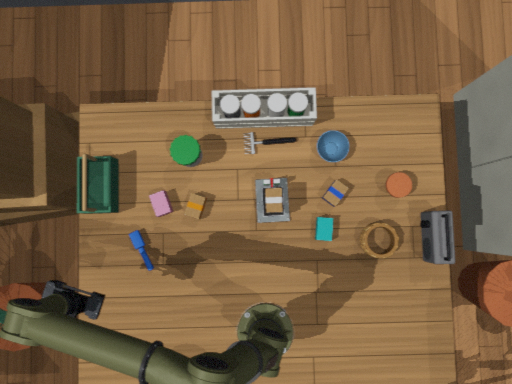

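View pics/side0.png

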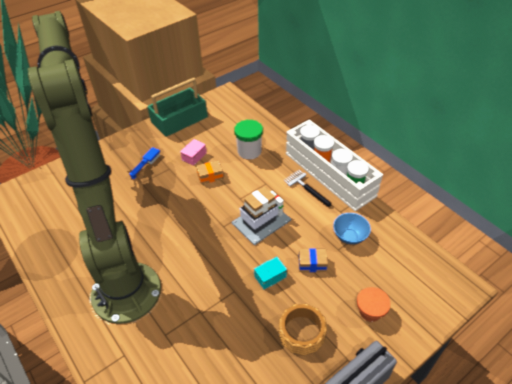

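Top picture: the banded cartons are orange at (195,205), blue at (336,192) and white on the stand at (274,200). The look-alikes are pink at (160,203) and turquoise at (325,229). Only the cardboard cartons with a coloured band fit the description. I'll measure next and confirm with an enlarged crop.

```bash
cat > h.py <<'E'
from bench import ctrl
import cv2,numpy as np
from scipy.spatial.transform import Rotation as Ro
def cloud(d,c):
    K,R,t=map(np.array,(c['intrinsics'],c['R'],c['t']))
    v,u=np.mgrid[:d.shape[0],:d.shape[1]]
    P=np.stack([(u-K[0,2])/K[0,0]*d,(v-K[1,2])/K[1,1]*d,d],-1)
    return (P-t)@R
def rect(xy):
    (c,(w,h),a)=cv2.minAreaRect((np.asarray(xy)*1000).astype(np.float32))
    if w<h: w,h,a=h,w,a+90
    return np.round(c,1),round(w,1),round(h,1),round((a+90)%180-90,1)   # mm, long-axis yaw deg
E
python3 - <<'E'
from h import *
guess={}
T=np.load('top0.npz');P=cloud(T['d'],ctrl.camera_info('top'))
S=np.load('side0.npz');Q=cloud(S['d'],ctrl.camera_info('side'))
for n,(u,v) in dict(blue=(336,192),orange=(195,205),white=(274,200)).items():
    c=P[v,u];print(n,'centre px',np.round(c,3))
    for nm,A in(('top',P),('side',Q)):
        m=(np.hypot(*(A[...,:2]-c[:2]).transpose(2,0,1))<.062)&(abs(A[...,2]-c[2])<.012)
        pts=A[m];print(' ',nm,len(pts),'z',np.round(np.percentile(pts[:,2],[10,50,90]),3),rect(pts[:,:2]))
# two-view band centroids (blue, orange)
def tri(p,q):
    M=[]
    for n,(u,v) in(('top',p),('side',q)):
        c=ctrl.camera_info(n);Pm=np.array(c['intrinsics'])@np.c_[c['R'],c['t']];M.append(Pm)
    X=cv2.triangulatePoints(M[0],M[1],np.float64(p),np.float64(q)).ravel();return X[:3]/X[3]
im=T['im'];a=im[150:260,140:365];b=S['im'][130:300,170:350]
a=cv2.resize(a,None,fx=3,fy=3,interpolation=2);b=cv2.resize(b,None,fx=1.5,fy=1.5)
o=np.zeros((a.shape[0]+b.shape[0],a.shape[1],3),np.uint8);o[:a.shape[0]]=a;o[a.shape[0]:,:b.shape[1]]=b
cv2.imwrite('pics/crop.png',o)
# stand base
c=P[200,274];m=(np.hypot(*(P[...,:2]-c[:2]).transpose(2,0,1))<.13)&(abs(P[...,2]-.012)<.006);print('base',m.sum(),rect(P[m][:,:2]))
E
```

```text
blue centre px [ 0.545 -0.297  0.053]
  top 353 z [0.045 0.05  0.054] (array([ 543.7, -296.8]), 90.8, 60.5, -38.0)
  side 448 z [0.047 0.051 0.055] (array([ 543.1, -298.4]), 91.1, 66.0, -38.1)
orange centre px [0.508 0.263 0.046]
  top 351 z [0.045 0.049 0.054] (array([505.8, 263.6]), 90.0, 61.7, -19.3)
  side 330 z [0.041 0.05  0.055] (array([506.3, 262.2]), 91.1, 72.7, -17.9)
white centre px [ 0.514 -0.049  0.143]
  top 394 z [0.141 0.145 0.149] (array([514.6, -48.2]), 90.0, 59.7, -0.9)
  side 424 z [0.139 0.146 0.15 ] (array([515.7, -48.2]), 93.6, 65.7, 0.7)
base 677 (array([518.8, -56. ]), 247.8, 235.2, 44.6)
```

View pics/crop.png

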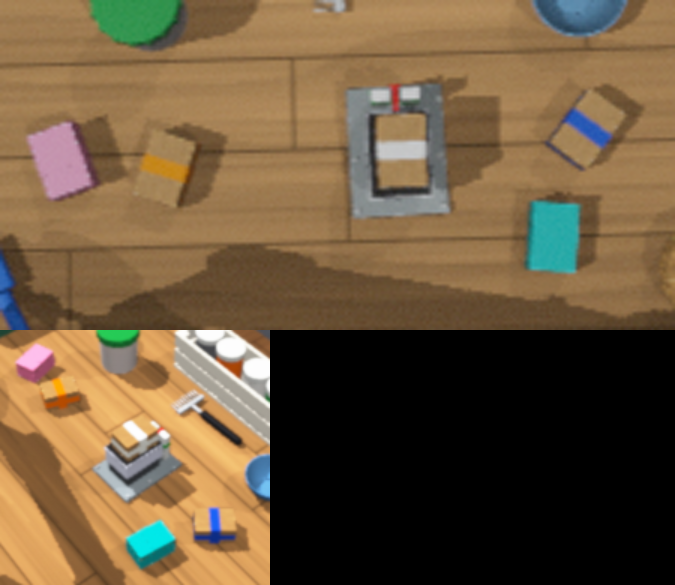

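The crop confirms the choice. The blue-banded carton is at crop (583,127), next to the turquoise one at (553,237). The orange-banded one is at (165,167), next to the pink one at (62,162). Both cameras agree on positions to 1–2 mm. Now I'll move towards blue, high over the stand.

```bash
cat >> h.py <<'E'
def go(x,y,z,jaw):   # remaining shift in tool axes (mm), turn about tool z (deg) to put tool y at yaw jaw (mod 180)
    s=ctrl.get_state();R=Ro.from_rotvec(s['tool_rot']).as_matrix()
    d=R.T@(np.array([x,y,z])-s['position']);a=np.degrees(np.arctan2(R[1,1],R[0,1]))
    print('t',round(s['time'],2),'pos',np.round(s['position'],4),'jaw',round(a,2),'tilt',np.round(R[:2,2],4),'F',np.round(s['ft_force'],2),'grip',np.round(s['grip_width']*87,1),np.round(s['grip_force'],1))
    print('shift mm',np.round(d*1000,1),'turn z',round(-((jaw-a+90)%180-90),2))
E
python3 -m handwheel '[[0.087,-0.042,-0.028,-0.008,0,0,0],[0.087,-0.042,-0.028,-0.008,0,0,0],[0.087,-0.042,-0.028,-0.008,0,0,0],[0.087,-0.042,-0.028,-0.008,0,0,0],[0.087,-0.042,-0.028,-0.008,0,0,0],[0.087,-0.042,-0.028,-0.008,0,0,0],[0.087,-0.042,-0.028,-0.008,0,0,0],[0.087,-0.042,-0.028,-0.008,0,0,0]]' 20
python3 -m handwheel '[[0.087,-0.023,-0.045,0,0,0,0],[0.087,-0.023,-0.045,0,0,0,0],[0.087,-0.023,-0.045,0,0,0,0],[0.087,-0.023,-0.045,0,0,0,0],[0.087,-0.023,-0.045,0,0,0,0],[0.087,-0.023,-0.045,0,0,0,0],[0.087,-0.023,-0.045,0,0,0,0],[0.087,-0.023,-0.045,0,0,0,0],[0.087,-0.023,-0.045,0,0,0,0],[0.087,-0.023,-0.045,0,0,0,0],[0.087,-0.023,-0.045,0,0,0,0],[0.087,-0.023,-0.045,0,0,0,0]]'
python3 -m handwheel '[[0.087,0,0,0,0,0,10],[0.087,0,0,0,0,0,10],[0.087,0,0,0,0,0,0]]'
python3 -c "
from h import *
go(.5435,-.2973,.2,52)
im,d=ctrl.get_image('wrist');cv2.imwrite('pics/w1.png',im);np.savez('w1.npz',im=im,d=d)
c=ctrl.camera_info('wrist');print(c['intrinsics'],c['R'],c['t'])"
```

```text
time: 1.1
position: [0.4518, 0.2999, 0.2476]
tool_rot: [-0.491, -3.103, 0.0]
ft_force: [0.7, -0.3, 0.3]
grip_width: 0.999
grip_force: 0.0
time: 2.6
position: [0.5471, -0.2984, 0.2473]
tool_rot: [-0.49, -3.103, -0.001]
ft_force: [-0.1, 0.6, -0.1]
grip_width: 1.001
grip_force: 0.0
time: 2.98
position: [0.5468, -0.2973, 0.2471]
tool_rot: [-1.019, -2.971, 0.0]
ft_force: [-0.5, 1.0, -0.6]
grip_width: 0.996
grip_force: 0.0
t 2.98 pos [ 0.5468 -0.2973  0.2471] jaw 52.12 tilt [-0.0011  0.0001] F [-0.51  1.   -0.64] grip 86.6 0.0
shift mm [ 2.5 -2.  47.1] turn z 0.12
[[297.31863964   0.         259.19674481]
 [  0.         297.31863964 192.40084097]
 [  0.           0.           1.        ]] [[ 6.12881239e-01  7.90175028e-01  1.10355476e-04]
 [ 7.60971855e-01 -5.90268070e-01  2.69268345e-01]
 [ 2.12834262e-01 -1.64945540e-01 -9.63065183e-01]] [-0.09939564 -0.64142977  0.28675393]
```

```bash
cat >> h.py <<'E'
def wcloud(d,c):
    K,R,t=map(np.array,(c['intrinsics'],c['R'],c['t']))
    v,u=np.mgrid[:d.shape[0],:d.shape[1]];x=(u-K[0,2])/K[0,0];y=(v-K[1,2])/K[1,1]
    th=np.hypot(x,y)+1e-9;k=np.tan(th)/th
    return (np.stack([x*k*d,y*k*d,d],-1)-t)@R
def wfind(c0,z0,rad=.062,tol=.008):
    c=ctrl.camera_info('wrist');im,d=ctrl.get_image('wrist')
    A=wcloud(d,c);m=(d>0)&(np.hypot(*(A[...,:2]-np.array(c0)).transpose(2,0,1))<rad)&(abs(A[...,2]-z0)<tol)
    p=A[m];print(len(p),'z',np.round(np.percentile(p[:,2],[5,50,95]),4),rect(p[:,:2]),'mean',np.round(p[:,:2].mean(0)*1000,1))
    return im
E
python3 -c "
from h import *
wfind((.5435,-.297),.05)
go(.5435,-.2973,.02,52)"
```

```text
2845 z [0.0493 0.0506 0.0519] (array([ 543.7, -296.2]), 90.1, 60.2, -37.9) mean [ 542.9 -295.9]
t 3.08 pos [ 0.5469 -0.297   0.2474] jaw 52.23 tilt [-0.0004  0.0003] F [-0.12  0.13  0.09] grip 86.9 0.0
shift mm [  2.4  -2.3 227.4] turn z 0.23
```

View pics/w1.png

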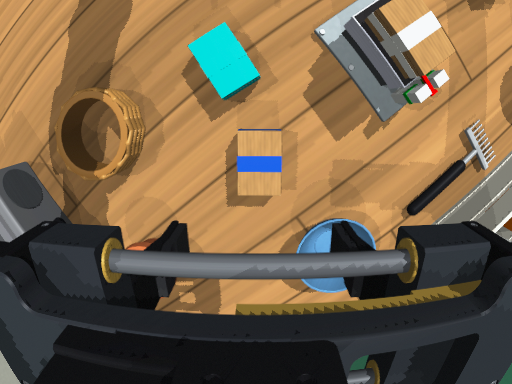

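The wrist view shows the blue carton at (259,162), well clear of its neighbours. It measures 90.1 x 60.2 mm, with its top at 50.6 mm. Descending to grip.

```bash

python3 -m handwheel '[[0.087,0.003,-0.0015,0.045,0,0,0],[0.087,0,0,0.045,0,0,0],[0.087,0,0,0.045,0,0,0],[0.087,0,0,0.045,0,0,0],[0.087,0,0,0.03,0,0,0],[0.087,0,0,0.022,0,0,0],[0.087,0,0,0,0,0,0]]' 20
python3 -c "
from h import *
go(.5437,-.2962,.015,52.1)"
python3 -m handwheel '[[0.04,0,0,0,0,0,0],[0.04,0,0,0,0,0,0],[0.04,0,0,0,0,0,0],[0.04,0,0,0,0,0,0],[0.04,0,0,0,0,0,0],[0.04,0,0,0,0,0,0]]' 20
python3 -c "
from h import *
go(.5437,-.2962,.25,90)"
```

```text
time: 3.95
position: [0.5428, -0.2959, 0.0143]
tool_rot: [-1.019, -2.969, -0.0]
ft_force: [1.2, 0.5, 0.1]
grip_width: 0.998
grip_force: 0.0
t 3.95 pos [ 0.5428 -0.2959  0.0143] jaw 52.1 tilt [-0.0025  0.0011] F [1.17 0.46 0.08] grip 86.8 0.0
shift mm [-0.9  0.3 -0.7] turn z -0.0
time: 4.7
position: [0.5437, -0.2966, 0.0157]
tool_rot: [1.022, 2.971, 0.0]
ft_force: [-0.3, -0.6, 0.7]
grip_width: 0.48
grip_force: 0.0
t 4.7 pos [ 0.5437 -0.2966  0.0157] jaw 52.02 tilt [0.0001 0.0001] F [-0.26 -0.59  0.72] grip 41.7 0.0
shift mm [   0.3    0.3 -234.3] turn z -37.98
```

The opening is 41.7 mm with no grip force, so the fingers have not gripped a 60 mm carton. Looking before anything else.

```bash
python3 -c "
from h import *
a=ctrl.get_image('wrist')[0];b=ctrl.get_image('side')[0][220:300,270:360]
b=cv2.resize(b,(288,256));o=np.zeros((384,800,3),np.uint8);o[:,:512]=a;o[:256,512:]=b
cv2.imwrite('pics/w2.png',o);go(.5437,-.2962,.015,52)"
```

```text
t 4.8 pos [ 0.5437 -0.2967  0.0156] jaw 52.02 tilt [0. 0.] F [-0.36 -0.44  0.49] grip 40.8 0.0
shift mm [0.3 0.4 0.6] turn z 0.02
```

View pics/w2.png

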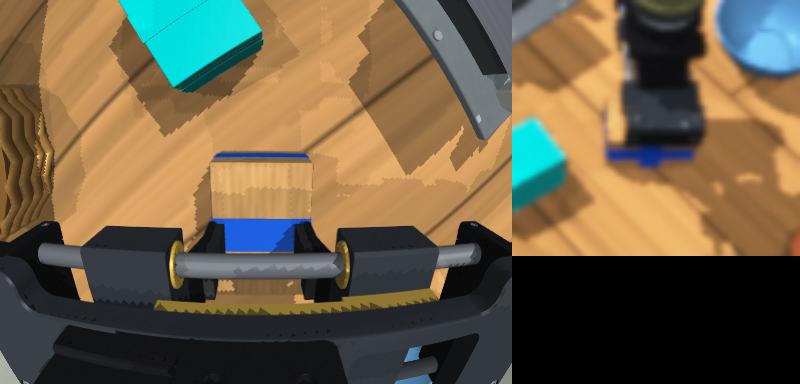

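The box is between the fingers at wrist (262,235), but the fingers appear inside its outline. I'll check the wrist depth for where the fingers and the box really are.

```bash
python3 -c "
from h import *
s=ctrl.get_state();c=ctrl.camera_info('wrist');im,d=ctrl.get_image('wrist')
A=wcloud(d,c);R=Ro.from_rotvec(s['tool_rot']).as_matrix();B=(A-s['position'])@R*1000
for v in (190,228,240,246):
  print(v,[(u,np.round(B[v,u]).astype(int).tolist(),int(round(A[v,u,2]*1000))) for u in (200,207,213,218,222,228,260,292,298,304,309,314)])
print(s['grip_width'],s['grip_force'])
wfind((.5437,-.2966),.05)"
```

```text
190 [(200, [15, -46, 15], 1), (207, [15, -41, 17], -1), (213, [29, -28, -36], 51), (218, [28, -25, -35], 50), (222, [29, -23, -36], 51), (228, [28, -19, -35], 50), (260, [29, -1, -35], 51), (292, [28, 18, -35], 50), (298, [29, 22, -35], 51), (304, [28, 25, -34], 50), (309, [29, 28, -36], 51), (314, [15, 41, 15], 1)]
228 [(200, [-16, -48, 15], 1), (207, [11, -30, -50], 65), (213, [11, -27, -51], 67), (218, [10, -24, -47], 62), (222, [9, -22, -45], 61), (228, [4, -20, -34], 50), (260, [5, -1, -35], 51), (292, [5, 19, -36], 51), (298, [9, 21, -46], 62), (304, [10, 24, -48], 64), (309, [11, 27, -51], 66), (314, [-16, 42, 14], 1)]
240 [(200, [11, -31, -66], 81), (207, [11, -27, -67], 83), (213, [10, -25, -64], 80), (218, [10, -22, -64], 79), (222, [5, -21, -54], 70), (228, [-3, -20, -36], 52), (260, [-3, -1, -36], 51), (292, [-3, 19, -35], 51), (298, [8, 19, -60], 76), (304, [10, 22, -64], 79), (309, [10, 24, -64], 80), (314, [11, 27, -66], 82)]
246 [(200, [10, -30, -73], 88), (207, [10, -27, -71], 87), (213, [10, -24, -71], 86), (218, [7, -22, -65], 81), (222, [2, -22, -55], 70), (228, [-7, -20, -35], 51), (260, [-7, -1, -35], 51), (292, [-7, 19, -35], 51), (298, [6, 19, -62], 78), (304, [10, 21, -71], 86), (309, [9, 24, -70], 85), (314, [10, 26, -72], 88)]
0.46917275743924136 0.0
9749 z [0.0494 0.0506 0.0517] (array([ 543.3, -296.7]), 90.5, 60.8, -38.4) mean [ 533.1 -289. ]
```

```bash
python3 -c "
from h import *
s=ctrl.get_state();c=ctrl.camera_info('wrist');R=Ro.from_rotvec(s['tool_rot']).as_matrix()
d=np.load('w1.npz')['d'];A=wcloud(d,c);B=(A-s['position'])@R*1000
m=(abs(B[...,1])>40)&(abs(B[...,1])<62)&(B[...,2]<40)&(B[...,2]>-70)&(abs(B[...,0])<25)
p=B[m];
for sg in(1,-1):
  q=p[p[:,1]*sg>0];print(len(q),'tool z pct',np.round(np.percentile(q[:,2],[1,50,90,99,100]),1),'x',np.round([q[:,0].min(),q[:,0].max()],1),'absy',np.round([abs(q[:,1]).min(),abs(q[:,1]).max()],1))"

```

```text
669 tool z pct [-69.3 -55.  -42.5 -39.5 -39.1] x [-9.1 11.8] absy [41.8 52.7]
675 tool z pct [-69.4 -54.6 -42.6 -39.7 -38.1] x [-9.2 11.7] absy [43.8 54.7]
```

The fingertips visible in the wrist camera end about 39 mm behind the reported TCP. So the tips stood at z≈54 mm, above the 50 mm lid, which explains the empty close. I'll reopen, lower by 12 mm (safe under either reading) and close again as a test.

```bash

python3 -m handwheel '[[0.087,0,0,0,0,0,0],[0.087,0,0,0,0,0,0],[0.087,0,0,0,0,0,0],[0.087,0,0,0,0,0,0],[0.087,0,0,0,0,0,0],[0.087,0,0,0,0,0,0],[0.087,0,0,0.006,0,0,0],[0.087,0,0,0.006,0,0,0],[0.087,0,0,0,0,0,0]]'
python3 -c "
from h import *
go(.5437,-.2966,.004,52)
s=ctrl.get_state();c=ctrl.camera_info('wrist');im,d=ctrl.get_image('wrist');R=Ro.from_rotvec(s['tool_rot']).as_matrix()
B=(wcloud(d,c)-s['position'])@R*1000
m=(abs(B[...,1])>38)&(abs(B[...,1])<60)&(B[...,2]<-3)&(B[...,2]>-70)&(abs(B[...,0])<25)
print(np.histogram(B[m][:,2],bins=range(-70,1,5)))"
python3 -m handwheel '[[0.05,0,0,0,0,0,0],[0.05,0,0,0,0,0,0],[0.05,0,0,0,0,0,0],[0.05,0,0,0,0,0,0],[0.05,0,0,0,0,0,0],[0.05,0,0,0,0,0,0]]' 5
```

```text
time: 6.02
position: [0.543, -0.2963, 0.0027]
tool_rot: [-1.022, -2.969, -0.0]
ft_force: [-0.1, -0.5, -0.2]
grip_width: 0.997
grip_force: 0.0
t 6.03 pos [ 0.543  -0.2963  0.0027] jaw 52.02 tilt [-0.0014  0.0006] F [-0.06 -0.49 -0.19] grip 86.8 0.0
shift mm [-0.7  0.1 -1.3] turn z 0.02
(array([223, 235, 218, 210, 220, 221,  27,   0,   0,   0,   0,   0,   0,
         0]), array([-70, -65, -60, -55, -50, -45, -40, -35, -30, -25, -20, -15, -10,
        -5,   0]))
time: 6.82
position: [0.5439, -0.2966, 0.0038]
tool_rot: [1.022, 2.97, 0.0]
ft_force: [0.9, 0.3, 1.4]
grip_width: 0.69
grip_force: 5.0
```

It gripped 60 mm at 5 N, so the real tips are at reported TCP z + 39 mm. I'll reopen, go 28 mm deeper (tips at ~15 mm) and grip.

```bash

python3 -m handwheel '[[0.087,0,0,0,0,0,0],[0.087,0,0,0,0,0,0],[0.087,0,0,0,0,0,0],[0.087,0,0,0,0,0,0],[0.087,0,0,0.007,0,0,0],[0.087,0,0,0.007,0,0,0],[0.087,0,0,0.007,0,0,0],[0.087,0,0,0.007,0,0,0],[0.087,0,0,0,0,0,0]]' 20
python3 -m handwheel '[[0.05,0,0,0,0,0,0],[0.05,0,0,0,0,0,0],[0.05,0,0,0,0,0,0],[0.05,0,0,0,0,0,0],[0.05,0,0,0,0,0,0]]' 20
python3 -m handwheel '[[0.05,0,0,-0.02,0,0,0],[0.05,0,0,-0.04,0,0,0],[0.05,0,0,-0.04,0,0,0],[0.05,0,0,-0.04,0,0,0],[0.05,0,0,-0.04,0,0,0],[0.05,0,0,-0.02,0,0,0],[0.05,0,0,0,0,0,0]]' 20
python3 -c "
from h import *
go(.5148,-.0482,.18,90)
wfind((.5437,-.2966),.25,tol=.02)
c=ctrl.camera_info('top');im,d=ctrl.get_image('top');P=cloud(d,c)
m=(np.hypot(*(P[...,:2]-np.array([.515,-.048])).transpose(2,0,1))<.062)&(abs(P[...,2]-.145)<.01);print(rect(P[m][:,:2]),np.median(P[m][:,2]))"
```

```text
time: 7.95
position: [0.5431, -0.2964, -0.0252]
tool_rot: [-1.022, -2.969, -0.0]
ft_force: [-0.1, -0.3, 0.0]
grip_width: 0.997
grip_force: 0.0
time: 8.57
position: [0.5438, -0.2967, -0.0242]
tool_rot: [1.022, 2.97, 0.0]
ft_force: [-0.1, -0.3, 0.7]
grip_width: 0.687
grip_force: 20.0
time: 9.45
position: [0.5443, -0.2972, 0.1771]
tool_rot: [1.022, 2.968, 0.0]
ft_force: [0.0, 0.1, -2.1]
grip_width: 0.686
grip_force: 20.0
t 9.45 pos [ 0.5443 -0.2972  0.1771] jaw 52.01 tilt [ 0.0027 -0.0007] F [ 0.02  0.11 -2.05] grip 59.7 20.0
shift mm [176.5 178.1  -3.1] turn z -37.99
15202 z [0.2403 0.2517 0.2553] (array([ 534.6, -290.9]), 83.8, 68.7, 51.9) mean [ 528.7 -286.4]
(array([514.5, -48.4]), 89.8, 59.7, -1.1) 0.1443795862857363
```

```bash

python3 -m handwheel '[[0.05,0,0,0,0,0,-9.5],[0.05,0,0,0,0,0,-9.5],[0.05,0,0,0,0,0,-9.5],[0.05,0,0,0,0,0,-9.5],[0.05,0,0.02,-0.01,0,0,0],[0.05,0,0.04,-0.02,0,0,0],[0.05,0,0.04,0,0,0,0],[0.05,0,0.02,0,0,0,0],[0.05,0,0,0,0,0,0]]' 20
python3 -c "
from h import *
im=wfind((.5148,-.0482),.145)
go(.5148,-.0482,.18,90)
A=wcloud(ctrl.get_image('wrist')[1],ctrl.camera_info('wrist'))
# base plate of stand
m=(np.hypot(*(A[...,:2]-np.array([.52,-.05])).transpose(2,0,1))<.125)&(abs(A[...,2]-.012)<.005);print('base',m.sum(),rect(A[m][:,:2]))
"
```

```text
time: 10.68
position: [0.5431, -0.1741, 0.2037]
tool_rot: [0.007, -3.139, -0.002]
ft_force: [-0.1, 0.1, -1.9]
grip_width: 0.688
grip_force: 20.0
5264 z [0.1441 0.1458 0.147 ] (array([515.4, -47.6]), 90.0, 61.8, 1.0) mean [514.2 -50.3]
t 10.72 pos [ 0.5429 -0.1763  0.2041] jaw 90.1 tilt [-0.0025 -0.0001] F [-0.28 -1.05 -1.68] grip 59.7 20.0
shift mm [ 27.8 128.2  24.2] turn z 0.1
base 3121 (array([522.9, -46.2]), 175.6, 130.3, 1.6)
```

```bash

python3 -m handwheel '[[0.05,0.007,0.032,0,0,0,0],[0.05,0.007,0.032,0,0,0,0],[0.05,0.007,0.032,0,0,0,0],[0.05,0.007,0.032,0,0,0,0],[0.05,0,0,0,0,0,0],[0.05,0,0,0,0,0,0],[0.05,0,0,0,0,0,0]]' 20
python3 -c "
from h import *
go(.5150,-.0480,.1213,90.3)"
```

```text
time: 11.65
position: [0.5156, -0.0508, 0.2055]
tool_rot: [-0.004, -3.141, 0.001]
ft_force: [-0.9, -0.1, -1.8]
grip_width: 0.688
grip_force: 20.0
t 11.65 pos [ 0.5156 -0.0508  0.2055] jaw 89.84 tilt [-0.0001 -0.0007] F [-0.9  -0.12 -1.8 ] grip 59.9 20.0
shift mm [ 0.6  2.8 84.2] turn z -0.46
```

```bash

python3 -m handwheel '[[0.05,0.0005,0.0025,0.02,0,0,-0.4],[0.05,0,0,0.025,0,0,0],[0.05,0,0,0.02,0,0,0],[0.05,0,0,0.01,0,0,0],[0.05,0,0,0.004,0,0,0],[0.05,0,0,0,0,0,0],[0.05,0,0,0,0,0,0]]' 20
python3 -c "
from h import *
go(.5150,-.0480,.1213,90.3)"
```

```text
time: 12.52
position: [0.5157, -0.0463, 0.1274]
tool_rot: [-0.011, 3.14, 0.0]
ft_force: [0.0, -0.3, -1.3]
grip_width: 0.688
grip_force: 20.0
t 12.53 pos [ 0.5157 -0.0463  0.1274] jaw 90.42 tilt [0.0014 0.0002] F [ 0.03 -0.29 -1.32] grip 59.9 20.0
shift mm [ 0.7 -1.7  6.1] turn z 0.12
```

```bash

python3 -m handwheel '[[0.05,0.0005,-0.0015,0.003,0,0,0],[0.05,0,0,0.002,0,0,0],[0.05,0,0,0.001,0,0,0],[0.05,0,0,0,0,0,0],[0.05,0,0,0,0,0,0]]' 20
python3 -c "
from h import *
go(.5150,-.0480,.1213,90.3)"
```

```text
time: 13.15
position: [0.5146, -0.0477, 0.1208]
tool_rot: [0.011, -3.142, -0.0]
ft_force: [-2.1, 0.9, 0.8]
grip_width: 0.687
grip_force: 20.0
t 13.15 pos [ 0.5146 -0.0477  0.1208] jaw 90.42 tilt [-0.      0.0001] F [-2.14  0.9   0.8 ] grip 59.8 20.0
shift mm [-0.4 -0.3 -0.5] turn z 0.12
```

Contact is made (force z rose from about -1.5 to +0.8 N). Releasing, rising and checking.

```bash

python3 -m handwheel '[[0.066,0,0,0,0,0,0],[0.075,0,0,0,0,0,0],[0.087,0,0,0,0,0,0],[0.087,0,0,0,0,0,0],[0.087,0,0,0,0,0,0],[0.087,0,0,-0.015,0,0,0],[0.087,0,0,-0.03,0,0,0],[0.087,0,0,-0.04,0,0,0],[0.087,0,0,-0.04,0,0,0],[0.087,0,0,0,0,0,0]]' 20
python3 -c "
from h import *
wfind((.515,-.048),.195)
im,d=ctrl.get_image('side');A=cloud(d,ctrl.camera_info('side'))
for z in(.145,.195):
  m=(np.hypot(*(A[...,:2]-np.array([.515,-.048])).transpose(2,0,1))<.062)&(abs(A[...,2]-z)<.008);print('side',z,m.sum(),rect(A[m][:,:2]))
cv2.imwrite('pics/s2.png',cv2.resize(im[120:280,190:350],None,fx=3,fy=3))
go(.506,.263,.1,71)"
```

```text
time: 14.4
position: [0.517, -0.048, 0.2502]
tool_rot: [-0.011, 3.134, 0.001]
ft_force: [0.1, -0.6, 0.1]
grip_width: 0.998
grip_force: 0.0
6445 z [0.1945 0.1957 0.1968] (array([513.7, -48.3]), 91.1, 61.0, 0.2) mean [511.2 -48.6]
side 0.145 87 (array([502.9, -68.2]), 106.7, 53.0, -31.9)
side 0.195 411 (array([515. , -49.1]), 95.7, 65.9, -1.2)
t 14.5 pos [ 0.5148 -0.0477  0.2464] jaw 90.42 tilt [0.0014 0.0004] F [-0.49  0.21 -0.83] grip 86.8 0.0
shift mm [  6.7 310.7 146.5] turn z 19.42
```

View pics/s2.png

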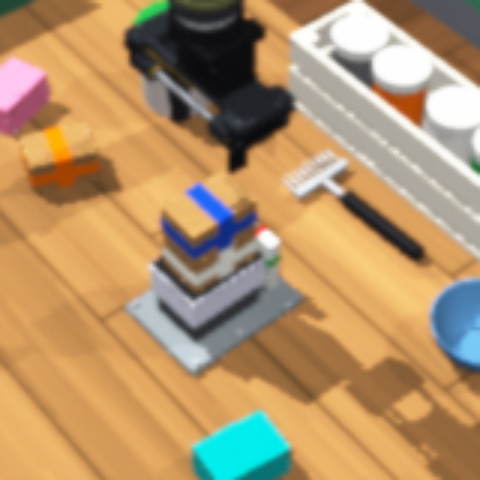

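The crop shows blue sitting squarely on white at (210,225), with the platform up. Now to orange.

```bash

python3 -m handwheel '[[0.087,0.001,0.03,0,0,0,0],[0.087,0.001,0.05,0,0,0,0],[0.087,0.001,0.05,0,0,0,0],[0.087,0.001,0.05,0,0,0,0],[0.087,0.001,0.05,0,0,0,0],[0.087,0.001,0.05,0,0,0,0],[0.087,0.001,0.03,0.02,0,0,0],[0.087,0,0,0.03,0,0,9.7],[0.087,0,0,0.03,0,0,9.7],[0.087,0,0,0,0,0,0],[0.087,0,0,0,0,0,0]]' 20
python3 -c "
from h import *
wfind((.506,.263),.05)
go(.506,.263,-.0245,71)"
```

```text
time: 15.88
position: [0.5056, 0.2623, 0.1663]
tool_rot: [0.514, 3.099, 0.0]
ft_force: [-0.2, 0.2, -0.2]
grip_width: 1.0
grip_force: 0.0
4312 z [0.0494 0.0506 0.0519] (array([506.3, 265.1]), 89.3, 60.5, -18.9) mean [505.  265.4]
t 15.93 pos [0.506  0.2625 0.1669] jaw 71.13 tilt [0.0015 0.001 ] F [-0.32  0.2   0.86] grip 87.2 0.0
shift mm [  0.3   0.2 191.4] turn z 0.13
```

```bash

python3 -m handwheel '[[0.087,0.0005,0.0025,0.03,0,0,0],[0.087,0,0,0.04,0,0,0],[0.087,0,0,0.04,0,0,0],[0.087,0,0,0.035,0,0,0],[0.087,0,0,0.025,0,0,0],[0.087,0,0,0.012,0,0,0],[0.087,0,0,0.009,0,0,0],[0.087,0,0,0,0,0,0],[0.087,0,0,0,0,0,0]]' 20
python3 -c "
from h import *
go(.5063,.265,-.0245,71)"
python3 -m handwheel '[[0.05,0,0,0,0,0,0],[0.05,0,0,0,0,0,0],[0.05,0,0,0,0,0,0],[0.05,0,0,0,0,0,0],[0.05,0,0,0,0,0,0]]' 20
python3 -c "
from h import *
wfind((.5063,.265),.05)
go(.5063,.265,.18,71)"
```

```text
time: 17.05
position: [0.5065, 0.2653, -0.0243]
tool_rot: [0.517, 3.097, 0.002]
ft_force: [-0.3, -0.1, -0.0]
grip_width: 1.004
grip_force: 0.0
t 17.05 pos [ 0.5065  0.2653 -0.0243] jaw 71.03 tilt [0.0015 0.0011] F [-0.33 -0.06 -0.01] grip 87.3 0.0
shift mm [ 0.1 -0.3  0.2] turn z 0.03
time: 17.68
position: [0.5058, 0.2651, -0.0252]
tool_rot: [0.518, 3.098, 0.001]
ft_force: [-0.2, 0.7, 0.2]
grip_width: 0.686
grip_force: 20.0
13188 z [0.0485 0.0505 0.0516] (array([494.8, 267.8]), 84.2, 66.5, 71.1) mean [487.9 270. ]
t 17.73 pos [ 0.5058  0.2651 -0.0251] jaw 71.03 tilt [0.0003 0.0004] F [0.02 0.55 0.21] grip 59.6 20.0
shift mm [-5.000e-01  2.000e-01 -2.051e+02] turn z 0.03
```

```bash

python3 -m handwheel '[[0.05,0,0,-0.02,0,0,0],[0.05,0,0,-0.045,0,0,0],[0.05,0,0,-0.05,0,0,0],[0.05,0,0,-0.05,0,0,0],[0.05,0,0,-0.05,0,0,-9.7],[0.05,0,0,-0.04,0,0,-9.7],[0.05,0,0,0,0,0,0]]' 20
python3 -m handwheel '[[0.05,-0.001,-0.02,0,0,0,0],[0.05,-0.001,-0.04,0,0,0,0],[0.05,-0.001,-0.045,0,0,0,0],[0.05,-0.001,-0.045,0,0,0,0],[0.05,-0.001,-0.045,0,0,0,0],[0.05,-0.001,-0.045,0,0,0,0],[0.05,-0.001,-0.04,0,0,0,0],[0.05,-0.001,-0.02,0,0,0,0],[0.05,0,-0.012,0,0,0,0],[0.05,0,0,0,0,0,0],[0.05,0,0,0,0,0,0],[0.05,0,0,0,0,0,0]]' 20
python3 -c "
from h import *
go(.5143,-.0481,.1707,90.3)"
```

```text
time: 18.6
position: [0.5074, 0.2654, 0.233]
tool_rot: [-0.011, 3.136, 0.005]
ft_force: [-0.4, -0.2, -2.3]
grip_width: 0.686
grip_force: 20.0
time: 20.1
position: [0.5159, -0.0459, 0.2295]
tool_rot: [0.015, -3.141, -0.0]
ft_force: [-0.1, -0.1, -2.6]
grip_width: 0.688
grip_force: 20.0
t 20.1 pos [ 0.5159 -0.0459  0.2295] jaw 90.53 tilt [-0.0003  0.0002] F [-0.09 -0.14 -2.6 ] grip 59.9 20.0
shift mm [ 1.6 -2.2 58.8] turn z 0.23
```

```bash

python3 -m handwheel '[[0.05,0.0015,-0.002,0.015,0,0,0.2],[0.05,0,0,0.02,0,0,0],[0.05,0,0,0.012,0,0,0],[0.05,0,0,0.006,0,0,0],[0.05,0,0,0,0,0,0],[0.05,0,0,0,0,0,0],[0.05,0,0,0,0,0,0]]' 20
python3 -c "
from h import *
go(.5143,-.0481,.1707,90.3)
go(.5143,-.0481,.1707,90.3)"
```

```text
time: 20.98
position: [0.5149, -0.0492, 0.1773]
tool_rot: [-0.006, 3.14, 0.0]
ft_force: [0.2, 0.2, -1.5]
grip_width: 0.689
grip_force: 20.0
t 20.98 pos [ 0.5149 -0.0492  0.1773] jaw 90.22 tilt [0.0012 0.0002] F [ 0.23  0.18 -1.46] grip 59.9 20.0
shift mm [0.6 1.1 6.6] turn z -0.08
t 20.98 pos [ 0.5149 -0.0492  0.1773] jaw 90.22 tilt [0.0012 0.0002] F [ 0.23  0.18 -1.46] grip 59.9 20.0
shift mm [0.6 1.1 6.6] turn z -0.08
```

```bash

python3 -m handwheel '[[0.05,0.0005,0.001,0.003,0,0,0],[0.05,0,0,0.002,0,0,0],[0.05,0,0,0.001,0,0,0],[0.05,0,0,0,0,0,0],[0.05,0,0,0,0,0,0]]' 20
python3 -c "
from h import *
go(.5143,-.0481,.1707,90.3)"
```

```text
time: 21.6
position: [0.514, -0.0482, 0.1707]
tool_rot: [-0.006, 3.141, 0.0]
ft_force: [-0.1, -0.1, -1.3]
grip_width: 0.689
grip_force: 20.0
t 21.6 pos [ 0.514  -0.0482  0.1707] jaw 90.22 tilt [0.0002 0.0001] F [-0.12 -0.12 -1.32] grip 60.0 20.0
shift mm [-0.3  0.1  0. ] turn z -0.08
```

No contact yet, so another 1 mm.

```bash

python3 -m handwheel '[[0.05,0,0,0.001,0,0,0],[0.05,0,0,0,0,0,0],[0.05,0,0,0,0,0,0]]' 20
```

```text
time: 21.98
position: [0.5141, -0.0482, 0.1698]
tool_rot: [-0.006, 3.141, 0.0]
ft_force: [0.2, -0.3, -0.1]
grip_width: 0.687
grip_force: 20.0
```

```bash

python3 -m handwheel '[[0.066,0,0,0,0,0,0],[0.075,0,0,0,0,0,0],[0.087,0,0,0,0,0,0],[0.087,0,0,0,0,0,0],[0.087,0,0,0,0,0,0],[0.087,0,0,-0.015,0,0,0],[0.087,0,0,-0.025,0,0,0],[0.087,0,0,-0.03,0,0,0],[0.087,0,0,0,0,0,0],[0.087,0,0,0,0,0,0]]' 20
python3 -c "
from h import *
wfind((.5145,-.048),.245)
im,d=ctrl.get_image('side');A=cloud(d,ctrl.camera_info('side'))
m=(np.hypot(*(A[...,:2]-np.array([.515,-.048])).transpose(2,0,1))<.062)&(abs(A[...,2]-.245)<.008);print('side',m.sum(),rect(A[m][:,:2]))
im2,d=ctrl.get_image('wrist')
o=np.zeros((480,800,3),np.uint8);o[:,:480]=cv2.resize(im[100:260,190:350],None,fx=3,fy=3);o[:240,480:]=cv2.resize(im2,(320,240));cv2.imwrite('pics/s3.png',o)
go(.5145,-.048,.206,90.2)"
```

```text
time: 23.22
position: [0.5139, -0.0481, 0.2398]
tool_rot: [-0.006, 3.141, 0.0]
ft_force: [0.0, 0.5, -0.4]
grip_width: 1.0
grip_force: 0.0
8363 z [0.2444 0.2457 0.2468] (array([505. , -49.2]), 71.3, 60.8, 0.1) mean [502.5 -49.3]
side 343 (array([513.9, -50.6]), 91.8, 65.9, 0.7)
t 23.38 pos [ 0.5134 -0.0481  0.2388] jaw 90.23 tilt [-0.0016 -0.0001] F [ 1.42  0.51 -0.08] grip 86.8 0.0
shift mm [-1.2  0.1 32.8] turn z 0.03
```

View pics/s3.png

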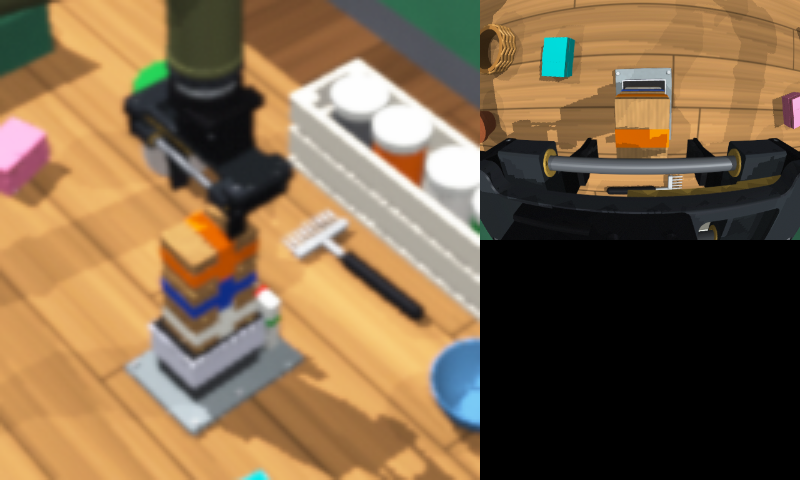

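Orange is on blue, squarely: wrist yaw 0.1°, top at 245.7 mm, crop (210,245). The shorter extent in the wrist reading is only the gripper hiding part of the lid. I'll partly close the fingers and come down to the lid.

```bash

python3 -m handwheel '[[0.03,0,0,0,0,0,0],[0.03,0,0,0,0,0,0],[0.03,0,0,0,0,0,0],[0.03,0,0,0,0,0,0],[0.03,0,0,0,0,0,0],[0.03,0,0,0,0,0,0],[0.03,0,0,0.012,0,0,0],[0.03,0,0,0.01,0,0,0],[0.03,0,0,0.004,0,0,0],[0.03,0,0,0,0,0,0],[0.03,0,0,0,0,0,0]]' 20
python3 -c "
from h import *
go(.5142,-.0482,.207,90.2)"
python3 -m handwheel '[[0.03,0,0,0.002,0,0,0],[0.03,0,0,0.001,0,0,0],[0.03,0,0,0,0,0,0]]'
python3 -m handwheel '[[0.03,0,0,0.001,0,0,0],[0.03,0,0,0.001,0,0,0],[0.03,0,0,0,0,0,0]]'
```

```text
time: 24.75
position: [0.5142, -0.0482, 0.2139]
tool_rot: [-0.006, 3.141, 0.0]
ft_force: [0.6, -0.6, 0.5]
grip_width: 0.348
grip_force: 0.0
t 24.75 pos [ 0.5142 -0.0482  0.2139] jaw 90.22 tilt [0.0006 0.0001] F [ 0.58 -0.58  0.45] grip 30.2 0.0
shift mm [-0.  -0.1  6.9] turn z 0.02
time: 25.12
position: [0.5139, -0.0481, 0.2106]
tool_rot: [0.006, -3.142, -0.0]
ft_force: [-0.3, -0.3, -0.0]
grip_width: 0.341
grip_force: 0.0
time: 25.5
position: [0.5139, -0.0481, 0.2086]
tool_rot: [0.006, -3.141, -0.0]
ft_force: [0.1, -0.3, 0.5]
grip_width: 0.344
grip_force: 0.0
```

```bash

python3 -m handwheel '[[0.03,0,0,0.001,0,0,0],[0.03,0,0,0.001,0,0,0],[0.03,0,0,0,0,0,0]]'
python3 -m handwheel '[[0.03,0,0,0.001,0,0,0],[0.03,0,0,0.001,0,0,0],[0.03,0,0,0,0,0,0]]'
python3 -m handwheel '[[0.03,0,0,0.001,0,0,0],[0.03,0,0,0.001,0,0,0],[0.03,0,0,0,0,0,0]]'
```

```text
time: 25.88
position: [0.514, -0.0481, 0.2067]
tool_rot: [-0.006, 3.141, 0.0]
ft_force: [0.7, 0.5, -0.4]
grip_width: 0.339
grip_force: 0.0
time: 26.25
position: [0.5141, -0.0481, 0.2049]
tool_rot: [-0.006, 3.141, 0.0]
ft_force: [-1.3, -0.4, 3.4]
grip_width: 0.347
grip_force: 1.8
time: 26.62
position: [0.5141, -0.0482, 0.2027]
tool_rot: [-0.006, 3.141, 0.0]
ft_force: [-0.6, 0.7, 5.0]
grip_width: 0.345
grip_force: 2.1
```

Contact came at about TCP z 0.2055, so the target is about 0.186. Pressing on slowly.

```bash

python3 -m handwheel '[[0.03,0,0,0.002,0,0,0],[0.03,0,0,0.002,0,0,0],[0.03,0,0,0.002,0,0,0],[0.03,0,0,0.002,0,0,0],[0.03,0,0,0.002,0,0,0],[0.03,0,0,0.002,0,0,0],[0.03,0,0,0.002,0,0,0],[0.03,0,0,0,0,0,0],[0.03,0,0,0,0,0,0]]'
python3 -c "
from h import *
wfind((.5145,-.048),.23,tol=.01)
go(.514,-.0482,.186,90.2)
im,d=ctrl.get_image('side');A=cloud(d,ctrl.camera_info('side'))
m=(np.hypot(*(A[...,:2]-np.array([.515,-.048])).transpose(2,0,1))<.062)&(abs(A[...,2]-.228)<.009);print('side',m.sum(),np.median(A[m][:,2]),rect(A[m][:,:2]))"
```

```text
time: 27.75
position: [0.5142, -0.0481, 0.1894]
tool_rot: [-0.006, 3.141, 0.001]
ft_force: [-2.5, -0.2, 7.9]
grip_width: 0.345
grip_force: 4.1
9445 z [0.2273 0.2285 0.2298] (array([514.7, -49.3]), 90.4, 60.8, 0.1) mean [500.1 -49.3]
t 27.8 pos [ 0.5142 -0.0482  0.1893] jaw 90.22 tilt [0.0007 0.0003] F [-2.95  0.37  7.74] grip 29.9 4.1
shift mm [ 0.2 -0.   3.3] turn z 0.02
side 241 0.2288772400812321 (array([509.7, -49.9]), 83.2, 66.7, 2.1)
```

Lid is down 17.2 mm by the wrist camera. Adding 3 mm, then holding.

```bash

python3 -m handwheel '[[0.03,0,0,0.0015,0,0,0],[0.03,0,0,0.0015,0,0,0],[0.03,0,0,0,0,0,0],[0.03,0,0,0,0,0,0],[0.03,0,0,0,0,0,0],[0.03,0,0,0,0,0,0],[0.03,0,0,0,0,0,0],[0.03,0,0,0,0,0,0],[0.03,0,0,0,0,0,0],[0.03,0,0,0,0,0,0],[0.03,0,0,0,0,0,0],[0.03,0,0,0,0,0,0]]'
python3 -c "
from h import *
a=wfind((.5145,-.048),.226,tol=.01)
go(.514,-.0482,.186,90.2)
im,d=ctrl.get_image('side')
o=np.zeros((480,800,3),np.uint8);o[:,:480]=cv2.resize(im[100:260,190:350],None,fx=3,fy=3);o[:240,480:]=cv2.resize(a,(320,240));cv2.imwrite('pics/s4.png',o)"
```

```text
time: 29.35
position: [0.5142, -0.0482, 0.1865]
tool_rot: [-0.006, 3.141, 0.001]
ft_force: [-2.1, 0.7, 8.9]
grip_width: 0.345
grip_force: 4.5
9471 z [0.2244 0.2256 0.2269] (array([514.7, -49.2]), 90.5, 61.1, 0.0) mean [499.8 -49.3]
t 29.4 pos [ 0.5142 -0.0482  0.1865] jaw 90.22 tilt [0.0008 0.0004] F [-2.78 -0.21  8.76] grip 30.1 4.5
shift mm [ 0.2 -0.   0.5] turn z 0.02
```

View pics/s4.png

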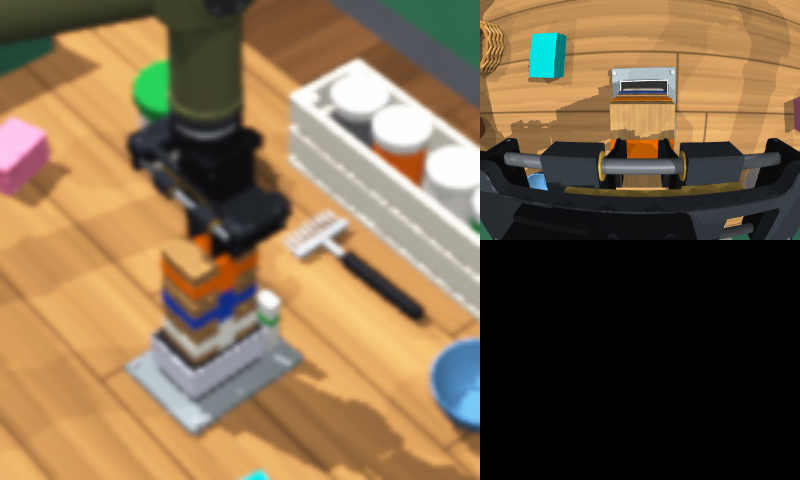

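The column is straight at crop (210,300), and the lid is 20.1 mm down (245.7 to 225.6 mm). The press is holding at about 8.8 N, so I'm handing in.

```bash
python3 -c "
from bench import ctrl
print(ctrl.close_job())"
```

```text
the job is handed in; nothing more can be done
None
```

The three cartons are stacked squarely on the stand, and the arm is holding the column about 20 mm down at about 9 N; the job was handed in at 29.4 s, and no verdict came back.

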